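# Hold the hidden bolt head while the nut driver pulls

## Robot

A 6-joint arm with a two-finger parallel gripper is mounted at the origin on the work surface. World frame = base frame: x ahead of the robot, y to its left, z up, the work surface at z = 0. Lengths are in mm, angles in rad, forces in N, time in s.
With the tool pointing down it reaches from about 375 to 900 mm from the base axis. Payload 3.1 kg.
Tool frame: the origin (TCP) lies between the finger pads, 19 mm behind the fingertips; this is the grasp point; z points along the fingers, y is the line along which they close (so a half turn about z gives the same grasp; the last joint's range is limited). The gripper opens to 87 mm and grips with 3 to 60 N. Pads are 19 mm wide; open, the fingers measure 117 mm over their backs; the gripper's body (75 mm by 190 mm) begins 51 mm behind the grasp point.
Start: joints at [-1.351, 0.527, 1.433, -0, 1.181, -0.178], TCP at [242.716, -575.922, 241.248] pointing down, gripper open.
Joint ranges: [-3.08, 3.08], [-0.75, 2.2], [0.22, 2.44], [-1.43, 4.57], [0, 2.65], [-2.85, 2.85]. Speed limits (rad/s): [2.79, 2.79, 3.14, 3.14, 3.14, 3.14].

## Interface

Orientations are given as a rotation vector (axis times angle).
In Python, from rig import * gives the robot as it stands. The module is installed in compiled form; this text tells all that it offers.
- The arm moves only by the tool jog_arm, never from a script. Its argument "series" is one flat list of numbers, 6 for each row, row after row: the shift along the world's x, y, z as a fraction of full scale, then the turn, a rotation vector about the world's x, y, z as a fraction of full scale. In form: [x, y, z, rx, ry, rz, x, y, z, rx, ry, rz, ...]. A call has 1 to 12 rows; each row is the pose to reach, as a shift and turn from the pose commanded when the call began; what a row does not reach only later rows make up. Full scale, the value 1, is 500 mm for a shift and 90 degrees for a turn. A row lasts 1/12 s, in which the tool goes at most 41.7 mm and 7.16 degrees, less where a joint would pass 70% of its speed; a pose out of reach is approached as far as the arm can. A call with a number of a shift or a turn outside -1 to 1 is refused whole. A call with a gripper value outside its range is refused whole. "fingers" is the closure, from -1 (fully open) to 1 (shut), set as the call begins (left out, the last holds). The fingers move at their own pace and stop on an object; "newtons" is the grip in N (left out, the last holds). Time passes only in rows, so rows that repeat a pose let the fingers close. It gives the time, the measured TCP pose, the force, the opening and the grip force at its end, in the units of the state.
- get_state(): the state, without advancing time (a new reading comes with each control period).
- camera(name): name is "scene" or "top"; returns a dict with "img" (400x640x3 uint8, red, green, blue), "z_map" (400x640 float32, mm along the optical axis (not along the pixel's ray), 0 where there is no reading), "intrinsics" (3x3 intrinsics, pixels), "D" ([k1, k2, p1, p2, k3] as OpenCV has them; the pictures are not rectified), "R" (3x3) and "t" (3): a world point X has camera coordinates R X + t. Camera axes: x right, y down, z forward; pixel columns grow to the right and rows downward; lengths in mm; the calibration is good to about 2 mm. A picture is of the moment at which its call begins.
- close_job(): hands the job in; it is judged then, once.
Trained networks look in the newest picture that a camera, given by its name, has taken for a name from the list of things; names that differ only in an ending like _2 or _b are one class to them, and where a whole thing is asked for, a point or a joint stands for the part that bears it (a point fixed in the world has none). Each returns a list of dicts, best first, with "conf" (0 to 1); they miss things now and then, are a little off and sometimes report something else, mostly with a low value. They report only what shows in the picture. A call takes as long as a camera call. They do not tell look-alikes from the thing itself.
- masks_of(camera, query): "pixels" (400x640 bool, what is visible of it) and "position" ([row, column] in pixels, amid what is visible of it).
- place_of(camera, query): "position" ([row, column] in pixels: a listed point, or the origin of a listed thing).
The state is a dict: "clock": time; "qpos": joint angles; "joint_vel": joint speeds; "tau": joint torques, N m; "tool_pos": TCP position; "orientation": TCP orientation; "force": force on the tool from outside, world axes, zero at the start; "wrist_torque": the same for the moment, N m; "opening": finger opening in mm; "finger_force": force on a finger pad.
Only numpy, scipy, OpenCV 4.12 (cv2) and the standard library are available. Lean on these libraries where they do the work, as an engineer would, in place of code of your own. Each camera call takes 0.05 s, during which the arm holds its last target. There are 200 camera calls.

## Task

Of the two clamp stands, the one with the motor has a white block lying across its gap: lift the block off and set it down gently, lying in the shallow steel tray. Then reach down into the gap behind that stand's front bracket, grip the slowly turning hexagonal bolt head between the fingers and hold it firmly so that it stops turning for a few seconds; finish while still holding it, do not let go. Leave the other things on the bench where they are.

Things in the scene. Friction and masses are not known exactly. Their poses are not given: they have to be found in the camera images.
- stand: clamp stand with motor, fixed. Brown base 200 (x) x 150 (y) x 20 mm; origin under its centre; x runs from motor to gap, z up. Two upright aluminium plates, 120 mm wide (y), 8 mm thick, tops 100 mm above the bench: front bracket at x = 20 to 28 mm, rear rail at x = 66 to 74 mm. Motor and backing nut: x = -90 to 20 mm, below 97 mm
- gap (a point): middle of the gap's mouth on that stand (x = 47, y = 0, 100 mm above the bench); the gap is 38 mm wide along the stand's x, open above and at both y ends, its floor 26 mm above the bench. The horizontal bolt comes out of the front bracket along the stand's x at y = 0, 72 mm above the bench
- bolt_head: plain steel hexagonal bolt head in the gap, 30 mm across flats, 34.6 across corners, 14 mm thick; origin at its middle, at stand x = 43, y = 0, 72 mm above the bench. A round collar 8 mm long, 26 across, parts it from the bracket; 16 mm are free behind it. Its x is the bolt axis; it turns with the bolt. With fingers down, pinch it along the stand's y with the TCP at bolt height
- bolt (a joint): angle of the bolt about the stand's x (rad, right-handed). At every multiple of pi/3 two flats face the stand's +y and -y. The motor turns it at about +0.2 rad/s from the start with 0.1 N m, and stalls when the head is held. It can be turned either way against stiff drag (0.5 N m per rad/s): jaws closed on a skewed head square it up slowly
- block: white ceramic block 60 (x) x 30 (y) x 30 mm, 0.1 to 0.2 kg, loose; origin under its centre, x along its length. At the start it lies across the gap of the motor's stand on the tops of the two plates (underside 100 mm above the bench), roughly above the bolt head, its length about along the stand's x
- block_center (a point): the middle of the white block, 15 mm above its underside
- tray: shallow open steel tray 140 (x) x 150 (y) mm, fixed to the bench between the stands; walls 4 mm thick, rim 10 mm above the bench, inner floor 4 mm above the bench; origin under its centre
- idle_stand: second clamp stand, same size and layout, bolt not turning, without motor or block; fixed, not part of the job; origin under its base's centre
- jar: small amber jar with black lid, 44 mm across, 60 mm tall; origin under its centre; bystander
- thumbnut: round stepped brass nut, 34 mm across, 24 mm tall; origin under its centre; bystander
- driver_tool: screwdriver, 190 mm long, lying on the bench behind the work; origin in its length, underside; bystander
- steel_rule: flat steel straightedge 30 x 240 x 5 mm lying on the bench; origin under its centre; bystander
- sample_tile: cream tile 80 x 70 x 6 mm lying on the bench; origin under its centre; bystander
- dark_panel: slate-blue flat panel 130 x 90 x 6 mm lying on the bench; origin under its centre; bystander
- probe_head: upright aluminium probe, 38 mm across, 88 mm tall; origin under its centre; bystander
Mind the look-alikes: they are no part of the job. There is more than one size of the block; the one meant has the size given above.

How it is judged:
By the outcome, as a careful person would: the job done as asked, in the order asked, and still so for the second after the job is handed in, while the arm keeps its last pose, push and grip.
It also fails if it takes over 70 s, if anything falls off the work surface, if the arm or the gripper's body presses on something with over 40 N, if the wrist force passes 120 N, or if a joint passes its speed limit or range.

## Working session

There is one attempt and no reset: what is moved stays moved. The work goes in short steps, Python scripts to look and compute and a tool call to move; the robot and the scene stay as the last step left them, time stands still between calls to the robot, and variables do not carry over. Pictures are saved under pics/ and viewed, at most 10 in all, crops included, and the job is handed in when it is done.

Besides the shell and the picture viewer there is one more tool, called after "Emit:" as name(argument=value, ...) on one line, values as JSON. jog_arm: Moves the arm, as the interface text tells. Its arguments: {"type":"object","properties":{"series":{"type":"array","items":{"type":"number"}},"fingers":{"type":"number"},"newtons":{"type":"number"}},"required":["series"]}

```bash
mkdir -p pics
cat > h.py <<'E'
from rig import *
import numpy as np, cv2
def world(c,m=None,px=None):
    if m is not None: r,q=np.nonzero(m&(c['z_map']>0))
    else: r,q=np.array([px[0]]),np.array([px[1]])
    r=np.asarray(r).astype(float);q=np.asarray(q).astype(float)
    z=c['z_map'][np.round(r).astype(int),np.round(q).astype(int)]
    n=cv2.undistortPoints(np.stack([q,r],1).reshape(-1,1,2),c['intrinsics'],np.array(c['D'],float)).reshape(-1,2)
    P=np.c_[n*z[:,None],z]
    return (P-np.asarray(c['t']))@np.asarray(c['R'])
def save(c,n): cv2.imwrite('pics/'+n+'.png',c['img'][:,:,::-1])
E
python3 - <<'E'
from h import *
for cam in('top','scene'):
    c=camera(cam); save(c,cam+'0')
    for q in('block','stand','bolt_head','tray','gap'):
        for d in place_of(cam,q)[:3]:
            print(cam,q,round(d['conf'],2),np.round(d['position']),world(c,px=d['position']).round())
        if q=='block':
            for d in masks_of(cam,q)[:4]:
                P=world(c,d['pixels']);T=P[P[:,2]>np.percentile(P[:,2],90)-5]
                print('mask',round(d['conf'],2),np.round(d['position']),np.median(T,0).round(1),[np.round(x,1) for x in cv2.minAreaRect(T[:,:2].astype(np.float32))])
s=get_state();print(s)
E
```

```text
top block 0.78 [206. 245.] [[558. 239. 131.]]
top block 0.6 [202. 245.] [[567. 240. 131.]]
top block 0.52 [167. 237.] [[679. 293.  24.]]
mask 0.77 [203. 246.] [567.8 239.6 129.8] [array([568.7, 239.7]), array([30.5, 59.1]), np.float64(85.4)]
mask 0.67 [166. 240.] [681.8 291.9  22. ] [array([682.4, 291.7]), array([22.2, 42.8]), np.float64(53.4)]
top stand 0.9 [219. 256.] [[517. 229.  23.]]
top bolt_head 0.72 [202. 247.] [[569. 234. 129.]]
top tray 0.61 [217. 330.] [[529.  -3.   4.]]
top gap 0.74 [203. 247.] [[565. 236. 130.]]
scene block 0.74 [221. 400.] [[602. 249. 124.]]
scene block 0.63 [261. 356.] [[691. 169.   6.]]
scene block 0.46 [280. 396.] [[702. 295.  11.]]
mask 0.75 [276. 402.] [682.3 295.7  22.5] [array([682.4, 295.2]), array([22.2, 43.1]), np.float64(52.3)]
mask 0.72 [217. 401.] [573.6 244.6 129.8] [array([572.1, 244. ]), array([30. , 63.3]), np.float64(86.7)]
mask 0.68 [261. 358.] [683.  171.6  21. ] [array([683.1, 171.5]), array([42.7, 23.5]), np.float64(65.8)]
scene stand 0.9 [234. 403.] [[595. 262.  74.]]
scene bolt_head 0.55 [221. 399.] [[598. 244. 118.]]
scene tray 0.9 [207. 329.] [[531.  -8.   4.]]
scene gap 0.6 [219. 399.] [[599. 243. 126.]]
{'clock': 0.7, 'qpos': array([-1.35051212e+00,  5.27426231e-01,  1.43268016e+00,  2.57715938e-05,
        1.18142130e+00, -1.78482494e-01]), 'joint_vel': array([-1.26563854e-03, -5.77744521e-04,  4.05142761e-07,  5.85490912e-04,
        4.12220995e-04,  4.15600324e-04]), 'tau': array([-1.18780343e-03, -4.39861608e+01, -1.76950800e+01,  6.33409666e-02,
        5.02434676e-02,  6.32533983e-06]), 'tool_pos': array([ 242.71675639, -575.93018646,  241.30009918]), 'orientation': array([3.07929411e+00, 6.22211525e-01, 3.95759928e-05]), 'force': array([ 0.58643287, -0.18781256,  0.37629589]), 'wrist_torque': array([-0.01407901, -0.04397857, -0.04098311]), 'finger_force': 0.0, 'opening': 87.09051865631983}
```

View pics/top0.png

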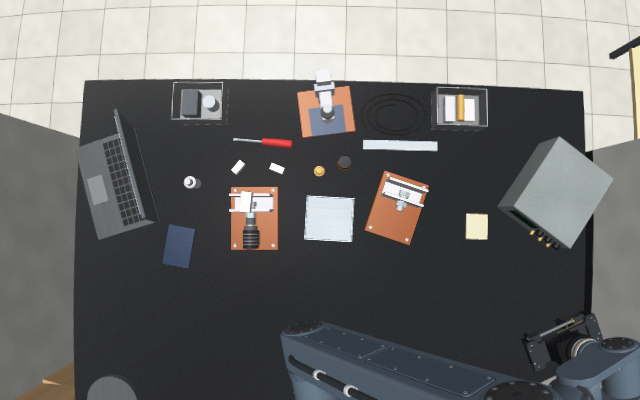

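View pics/scene0.png

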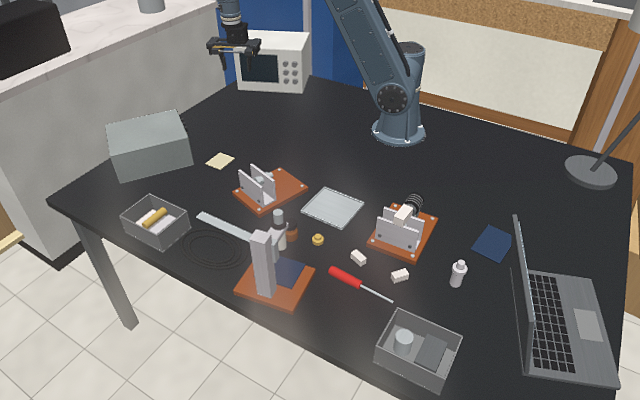

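Run:
```python
from h import *
from scipy.spatial.transform import Rotation as Ro
print(Ro.from_rotvec(get_state()['orientation']).as_matrix().round(3))
c=camera('top')
P=world(c,np.ones((400,640),bool))
# stand plate tops, tray
T=P[(abs(P[:,2]-100)<4)&(P[:,1]>130)&(P[:,1]<340)]
for lo,hi in((400,900),):
    print(len(T),T.min(0).round(),T.max(0).round())
I=np.zeros((100,100),np.uint8)
np.savetxt('T.txt',T[:,:2],'%.0f')
# split using axis about world x
for k in np.linspace(-.2,.2,9):
    u=T[:,0]*np.cos(k)+T[:,1]*np.sin(k)
    h,e=np.histogram(u,np.arange(480,660,3)); print(k.round(2),h.max(),{int(a):int(b) for a,b in zip(e,h) if b>15})
for d in masks_of('top','tray')[:2]:
    Q=world(c,d['pixels']); Q=Q[Q[:,2]<15]; print(d['conf'],[np.round(x,2) for x in cv2.minAreaRect(Q[:,:2].astype(np.float32))],np.median(Q,0))
```

```text
[[ 0.922  0.388  0.   ]
 [ 0.388 -0.922 -0.   ]
 [ 0.     0.    -1.   ]]
202 [434. 175.  96.] [596. 296. 104.]
-0.2 14 {}
-0.15 16 {555: 16}
-0.1 17 {522: 17, 567: 16, 570: 17}
-0.05 27 {531: 27, 534: 18, 576: 17, 579: 23}
0.0 30 {540: 18, 543: 29, 546: 30, 588: 28, 591: 26, 594: 21}
0.05 29 {552: 29, 555: 29, 558: 24, 597: 17, 600: 28, 603: 25}
0.1 26 {561: 17, 564: 26, 567: 17, 606: 17, 609: 17, 612: 22}
0.15 18 {567: 18, 570: 18, 615: 16}
0.2 16 {573: 16}
0.55 [array([523.77,   2.81]), array([152.68, 142.74]), np.float64(87.96)] [524.76638121   1.65223817   4.20686177]
```

The pictures show the white block lying over the motor's stand at top (203,246) and scene (217,401). The tray is at top (218,330), and the two small white look-alikes lie on the bench at top (167,238) and (168,277). Next I fit the stand's pose.

Run:
```python
from h import *
from scipy.optimize import minimize
def interval(v,lo,hi): return np.maximum(np.maximum(lo-v,v-hi),0)
for cam in('top','scene'):
    c=camera(cam); A=np.ones((400,640),bool)
    P=world(c,A); ok=c['z_map']>0; hsv=cv2.cvtColor(c['img'],cv2.COLOR_RGB2HSV)[ok]
    box=(P[:,0]>400)&(P[:,0]<640)&(P[:,1]>130)&(P[:,1]<340)
    B=P[box&(hsv[:,1]>110)&(hsv[:,0]<22)&(abs(P[:,2]-20)<6)]
    T=P[box&(abs(P[:,2]-100)<3)&(P[:,0]>520)]
    print(cam,len(B),len(T),B[:,2].mean(),[np.round(x,2) for x in cv2.minAreaRect(B[:,:2].astype(np.float32))])
    def cost(p,):
        x,y,a=p; R=np.array([[np.cos(a),np.sin(a)],[-np.sin(a),np.cos(a)]])
        t=(T[:,:2]-[x,y])@R.T; b=(B[:,:2]-[x,y])@R.T
        e=np.minimum(abs(t[:,0]-24),abs(t[:,0]-70)); f=interval(t[:,1],-60,60)
        g=interval(b[:,0],-100,100)+interval(b[:,1],-75,75)
        return np.minimum(e,8).mean()+np.minimum(f,10).mean()*2+g.mean()*3
    best=min((minimize(cost,[520+dx,235,a],method='Nelder-Mead') for dx in(-10,0,10) for a in(-.05,0,.05)),key=lambda r:r.fun)
    x,y,a=best.x; print('stand',best.x.round(3),best.fun,'head',x+43*np.cos(a),y+43*np.sin(a))
```

```text
top 1552 145 19.814126041724474 [array([521.12, 235.21]), array([195.57, 147.51]), np.float64(1.72)]
stand [5.21174e+02 2.34336e+02 2.50000e-02] 2.0995299572206267 head 564.1604252261686 235.40966587759442
scene 817 162 19.43788089716953 [array([523.77, 238.67]), array([203.03, 151.8 ]), np.float64(1.09)]
stand [5.23896e+02 2.38628e+02 2.80000e-02] 2.6932442553719556 head 566.8789988955236 239.84761401807393
```

Emit:
jog_arm(series=[0.35, 0.9, 0, 0, 0, -0.298, 0.35, 0.9, 0, 0, 0, -0.298, 0.35, 0.9, 0, 0, 0, -0.298, 0.35, 0.9, 0, 0, 0, -0.298, 0.35, 0.9, 0, 0, 0, -0.298, 0.35, 0.9, 0, 0, 0, -0.298, 0.35, 0.9, 0, 0, 0, -0.298, 0.35, 0.9, 0, 0, 0, -0.298, 0.35, 0.9, 0, 0, 0, -0.298, 0.35, 0.9, 0, 0, 0, -0.298, 0.35, 0.9, 0, 0, 0, -0.298, 0.35, 0.9, 0, 0, 0, -0.298], fingers=-1)

```text
clock: 1.9
tool_pos: [418.0, -122.3, 241.5]
orientation: [-3.139, 0.106, -0.0]
force: [-0.1, -1.5, -0.6]
opening: 87.4
finger_force: 0.0
```

Emit:
jog_arm(series=[0.304, 0.735, -0.08, 0, 0, 0, 0.304, 0.735, -0.08, 0, 0, 0, 0.304, 0.735, -0.08, 0, 0, 0, 0.304, 0.735, -0.08, 0, 0, 0, 0.304, 0.735, -0.08, 0, 0, 0, 0.304, 0.735, -0.08, 0, 0, 0, 0.304, 0.735, -0.08, 0, 0, 0, 0.304, 0.735, -0.08, 0, 0, 0, 0.304, 0.735, -0.08, 0, 0, 0, 0.304, 0.735, -0.08, 0, 0, 0, 0.304, 0.735, -0.08, 0, 0, 0, 0.304, 0.735, -0.08, 0, 0, 0])

```text
clock: 2.9
tool_pos: [569.6, 242.8, 200.7]
orientation: [3.139, -0.104, -0.001]
force: [0.3, 0.5, 0.2]
opening: 86.8
finger_force: 0.0
```

Run:
```python
from h import *
from scipy.spatial.transform import Rotation as Ro
s=get_state();print(s['clock'],s['tool_pos'],s['qpos'].round(2),Ro.from_rotvec(s['orientation']).as_matrix()[:,0].round(3),s['force'])
c=camera('scene'); cv2.imwrite('pics/s1.png',cv2.resize(c['img'][80:320,220:540,::-1],None,fx=2.4,fy=2.4))
```

```text
2.9 [569.59834333 242.80839935 200.70834752] [ 0.22  0.57  1.49 -0.    1.09  1.86] [ 0.998 -0.066 -0.   ] [0.27118896 0.48655772 0.17930213]
```

View pics/s1.png

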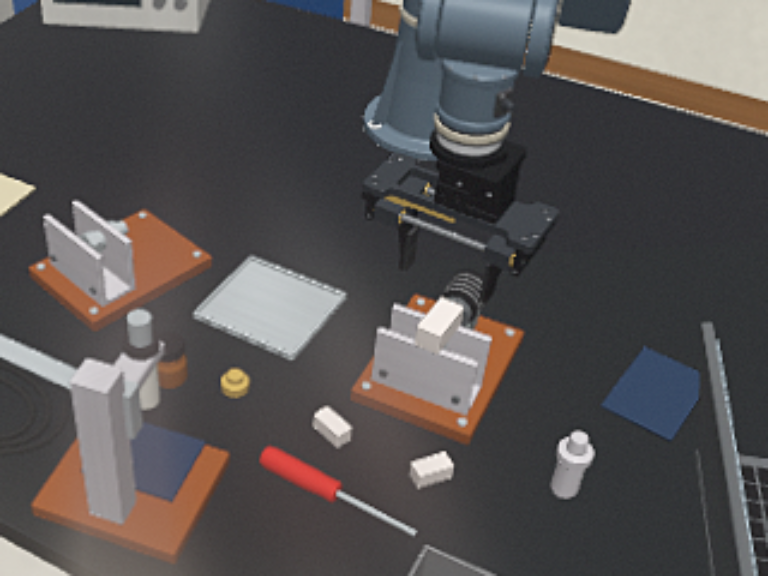

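The crop shows the open fingers, at (405,240) and (490,275), straddling the block at (437,322). I'm going down and gripping.

Emit:
jog_arm(series=[0, 0, -0.06, 0, 0, 0, 0, 0, -0.11, 0, 0, 0, 0, 0, -0.14, 0, 0, 0, 0, 0, -0.16, 0, 0, 0, 0, 0, -0.16, 0, 0, 0, 0, 0, -0.16, 0, 0, 0])

```text
clock: 3.45
tool_pos: [569.8, 240.6, 121.5]
orientation: [3.139, -0.111, -0.001]
force: [-0.1, 0.4, 0.2]
opening: 87.1
finger_force: 0.0
```

Emit:
jog_arm(series=[0, 0, 0, 0, 0, 0, 0, 0, 0, 0, 0, 0, 0, 0, 0, 0, 0, 0, 0, 0, 0, 0, 0, 0, 0, 0, 0, 0, 0, 0, 0, 0, 0, 0, 0, 0, 0, 0, 0, 0, 0, 0, 0, 0, 0, 0, 0, 0, 0, 0, 0, 0, 0, 0, 0, 0, 0, 0, 0, 0, 0, 0, 0, 0, 0, 0, 0, 0, 0, 0, 0, 0], fingers=1, newtons=12)

```text
clock: 4.45
tool_pos: [569.7, 241.7, 121.2]
orientation: [-3.139, 0.109, 0.0]
force: [0.6, 1.9, -0.7]
opening: 29.8
finger_force: 12.0
```

Emit:
jog_arm(series=[0, 0, 0.02, 0, 0, 0, 0, 0, 0.06, 0, 0, 0, 0, 0, 0.1, 0, 0, 0, -0.02, -0.05, 0.12, 0, 0, 0, -0.03, -0.12, 0.12, 0, 0, 0, -0.05, -0.2, 0.12, 0, 0, 0, -0.07, -0.28, 0.12, 0, 0, 0, -0.08, -0.36, 0.12, 0, 0, 0.02, -0.089, -0.42, 0.1, 0, 0, 0.05, -0.089, -0.46, 0.06, 0, 0, 0.06, -0.089, -0.475, 0.02, 0, 0, 0.06, -0.089, -0.475, -0.02, 0, 0, 0.06], newtons=20)

```text
clock: 5.45
tool_pos: [525.9, 1.4, 111.5]
orientation: [3.14, 0.034, 0.003]
force: [0.4, -1.1, -2.5]
opening: 29.8
finger_force: 20.0
```

Run:
```python
from h import *
c=camera('top'); print(get_state()['tool_pos'],get_state()['opening'])
cs=camera('scene'); cv2.imwrite('pics/s2.png',cv2.resize(cs['img'][130:280,280:480,::-1],None,fx=4,fy=4,interpolation=cv2.INTER_CUBIC))
for cam,k in(('top',c),('scene',cs)):
    for d in masks_of(cam,'bolt_head')[:3]:
        P=world(k,d['pixels']); print(cam,round(d['conf'],2),np.round(d['position']),np.median(P,0).round(1),P.min(0).round(),P.max(0).round())
    for d in masks_of(cam,'block')[:3]:
        P=world(k,d['pixels']); print(cam,'block',round(d['conf'],2),np.median(P,0).round(1))
```

```text
[523.19421222   2.75493386 107.85523341] 30.10534044506209
top 0.76 [213. 249.] [533.  232.3  83.4] [500. 218.  23.] [572. 259.  93.]
top 0.22 [220. 252.] [521.5 224.5  22.3] [419. 156.   0.] [623. 316. 105.]
top block 0.67 [679.4 166.5  20.9]
scene block 0.71 [687.7 296.1  21.1]
scene block 0.66 [686.6 170.7  19.5]
scene block 0.6 [546.2   5.3 114.2]
```

View pics/s2.png

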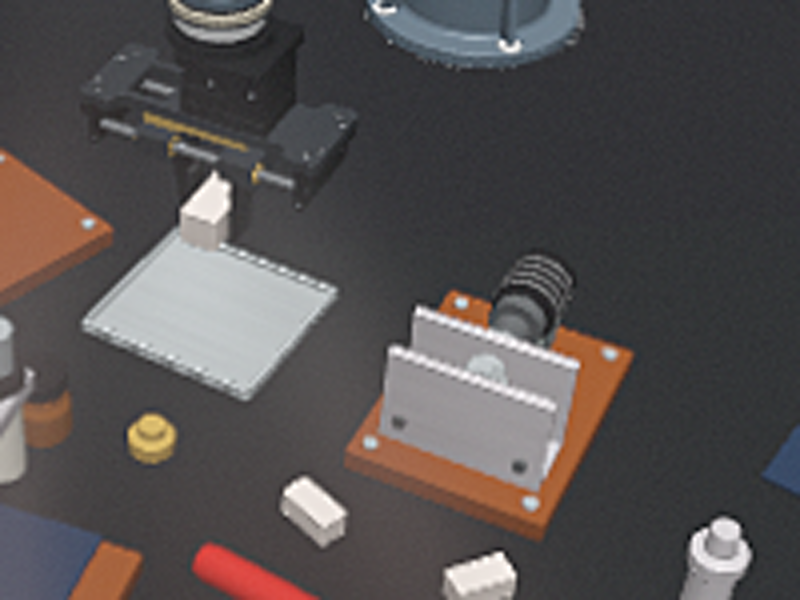

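The crop shows the block held level at (205,220) above the tray, and the bolt head visible in the gap at (487,367). Lowering.

Emit:
jog_arm(series=[0, 0, -0.04, 0, 0, 0, 0, 0, -0.09, 0, 0, 0, 0, 0, -0.13, 0, 0, 0, 0, 0, -0.15, 0, 0, 0, 0, 0, -0.16, 0, 0, 0, 0, 0, -0.164, 0, 0, 0, 0, 0, -0.166, 0, 0, 0, 0, 0, -0.168, 0, 0, 0, 0, 0, -0.169, 0, 0, 0, 0, 0, -0.17, 0, 0, 0, 0, 0, -0.17, 0, 0, 0, 0, 0, -0.17, 0, 0, 0])

```text
clock: 6.75
tool_pos: [525.4, 4.0, 26.6]
orientation: [3.141, 0.039, 0.001]
force: [-0.4, -0.5, -0.9]
opening: 29.8
finger_force: 20.0
```

Emit:
jog_arm(series=[0, 0, -0.001, 0, 0, 0, 0, 0, -0.002, 0, 0, 0, 0, 0, -0.003, 0, 0, 0, 0, 0, -0.003, 0, 0, 0])

```text
clock: 7.08
tool_pos: [525.3, 4.1, 25.1]
orientation: [3.141, 0.039, 0.0]
force: [-0.9, -0.1, 2.3]
opening: 29.9
finger_force: 20.0
```

Contact felt. Releasing and rising.

Emit:
jog_arm(series=[0, 0, 0, 0, 0, 0, 0, 0, 0, 0, 0, 0, 0, 0, 0, 0, 0, 0, 0, 0, 0, 0, 0, 0, 0, 0, 0, 0, 0, 0, 0, 0, 0, 0, 0, 0], fingers=-0.2)

```text
clock: 7.58
tool_pos: [525.2, 4.1, 24.7]
orientation: [-3.141, -0.039, 0.0]
force: [-0.2, -1.1, 0.2]
opening: 51.2
finger_force: 0.0
```

Emit:
jog_arm(series=[0, 0, 0.02, 0, 0, 0, 0, 0, 0.06, 0, 0, 0, 0, 0, 0.12, 0, 0, 0, 0, 0, 0.2, 0, 0, 0, 0, 0, 0.28, 0, 0, 0, 0, 0, 0.33, 0, 0, 0, 0, 0, 0.33, 0, 0, 0, 0, 0, 0.33, 0, 0, 0, 0, 0, 0.33, 0, 0, 0], fingers=-1)

```text
clock: 8.33
tool_pos: [524.4, 4.2, 189.6]
orientation: [-3.141, -0.039, 0.002]
force: [-0.6, -0.0, -1.4]
opening: 86.3
finger_force: 0.0
```

Run:
```python
from h import *
from scipy.spatial.transform import Rotation as Ro
c=camera('top');cs=camera('scene'); s=get_state(); print(s['clock'],s['tool_pos'],Ro.from_rotvec(s['orientation']).as_matrix()[:,0].round(3))
cv2.imwrite('pics/s3.png',cv2.resize(cs['img'][170:270,310:450,::-1],None,fx=5,fy=5,interpolation=cv2.INTER_CUBIC))
for cam,k in(('top',c),('scene',cs)):
    P=world(k,np.ones((400,640),bool))
    T=P[(abs(P[:,2]-34)<4)&(abs(P[:,0]-525)<60)&(abs(P[:,1]-4)<60)]
    if len(T)>10: print(cam,'block top',len(T),T.mean(0).round(1),[np.round(x,1) for x in cv2.minAreaRect(T[:,:2].astype(np.float32))])
    T=P[(abs(P[:,2]-100)<3)&(P[:,0]>520)&(P[:,0]<620)&(abs(P[:,1]-237)<75)]
    u=(T[:,:2]-[522.4,236.5])@np.array([np.cos(.026),np.sin(.026)]); v=T[:,1]
    for a,b in((0,47),(47,95)):
        m=(u>a)&(u<b); print(cam,'plate',m.sum(),np.median(u[m]).round(1),np.percentile(v[m],[2,98]).round(1),'yaw',np.polyfit(v[m],T[m,0],1)[0].round(3))
    H=P[(P[:,2]>78)&(P[:,2]<94)&(abs(P[:,0]-570)<14)&(abs(P[:,1]-237)<25)]
    print(cam,'head',len(H),H.mean(0).round(1),H.min(0).round(),H.max(0).round())
```

```text
8.4333 [523.926887     4.33279767 188.38702371] [ 1.     0.025 -0.003]
top plate 94 22.7 [177.7 291. ] yaw -0.019
top plate 107 69.7 [177.6 292.9] yaw -0.023
top head 48 [564.  234.5  84.5] [557. 221.  79.] [572. 248.  91.]
scene block top 129 [527.1   5.2  33.6] [array([525.7,   5.2]), array([62., 31.]), np.float64(3.6)]
scene plate 105 25.3 [181.5 296.7] yaw -0.022
scene plate 104 71.2 [183.5 297.3] yaw -0.027
scene head 42 [564.8 240.2  85.1] [557. 224.  79.] [574. 253.  92.]
```

View pics/s3.png

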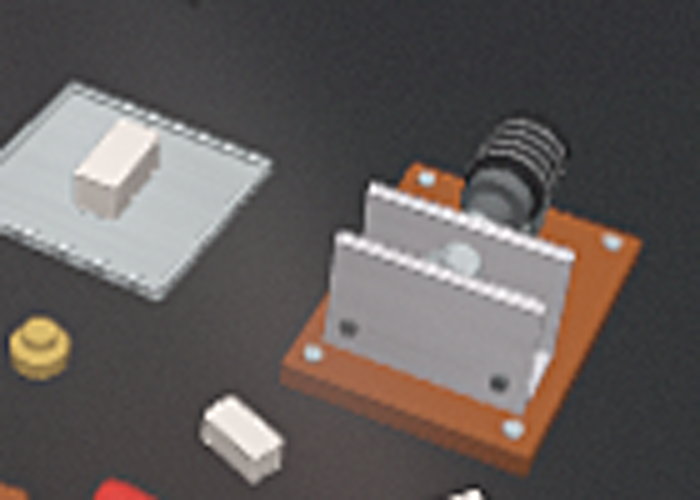

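The block lies flat in the tray at (117,165) in the crop; the gap is clear and the bolt head sits at (457,260). Going over the gap, down and in.

Emit:
jog_arm(series=[0.01, 0.06, 0, 0, 0, 0, 0.03, 0.14, 0, 0, 0, 0, 0.045, 0.22, 0, 0, 0, 0, 0.06, 0.3, 0, 0, 0, 0, 0.07, 0.38, 0, 0, 0, 0, 0.08, 0.44, 0, 0, 0, 0, 0.086, 0.467, -0.03, 0, 0, 0, 0.086, 0.467, -0.07, 0, 0, 0, 0.086, 0.467, -0.1, 0, 0, 0, 0.086, 0.467, -0.12, 0, 0, 0, 0.086, 0.467, -0.12, 0, 0, 0, 0.086, 0.467, -0.12, 0, 0, 0])

```text
clock: 9.43
tool_pos: [567.5, 237.2, 128.3]
orientation: [3.141, 0.039, -0.005]
force: [0.2, -0.1, -0.6]
opening: 87.3
finger_force: 0.0
```

Emit:
jog_arm(series=[0, 0, -0.01, 0, 0, 0, 0, 0, -0.025, 0, 0, 0, 0, 0, -0.04, 0, 0, 0, 0, 0, -0.05, 0, 0, 0, 0, 0, -0.06, 0, 0, 0, 0, 0, -0.06, 0, 0, 0])

```text
clock: 9.93
tool_pos: [567.5, 237.3, 98.6]
orientation: [3.141, 0.039, -0.003]
force: [-0.4, -0.9, -0.6]
opening: 87.1
finger_force: 0.0
```

Emit:
jog_arm(series=[0, 0, -0.01, 0, 0, 0, 0, 0, -0.025, 0, 0, 0, 0, 0, -0.04, 0, 0, 0, 0, 0, -0.05, 0, 0, 0, 0, 0, -0.055, 0, 0, 0, 0, 0, -0.055, 0, 0, 0])

```text
clock: 10.43
tool_pos: [567.6, 237.5, 71.2]
orientation: [3.141, 0.039, -0.003]
force: [-0.1, -0.0, 1.3]
opening: 87.0
finger_force: 0.0
```

Emit:
jog_arm(series=[0, 0, 0, 0, 0, 0, 0, 0, 0, 0, 0, 0, 0, 0, 0, 0, 0, 0, 0, 0, 0, 0, 0, 0, 0, 0, 0, 0, 0, 0, 0, 0, 0, 0, 0, 0, 0, 0, 0, 0, 0, 0, 0, 0, 0, 0, 0, 0, 0, 0, 0, 0, 0, 0, 0, 0, 0, 0, 0, 0, 0, 0, 0, 0, 0, 0, 0, 0, 0, 0, 0, 0], fingers=1, newtons=15)

```text
clock: 11.43
tool_pos: [568.2, 238.4, 72.3]
orientation: [-3.14, -0.039, -0.001]
force: [0.3, 4.8, 0.4]
opening: 32.4
finger_force: 14.3
```

Emit:
jog_arm(series=[0, 0.002, 0, 0, 0, 0, 0, 0.002, 0, 0, 0, 0, 0, 0.002, 0, 0, 0, 0, 0, 0.002, 0, 0, 0, 0, 0, 0.002, 0, 0, 0, 0, 0, 0.002, 0, 0, 0, 0, 0, 0.002, 0, 0, 0, 0, 0, 0.002, 0, 0, 0, 0, 0, 0.002, 0, 0, 0, 0, 0, 0.002, 0, 0, 0, 0, 0, 0.002, 0, 0, 0, 0, 0, 0.002, 0, 0, 0, 0], newtons=45)

```text
clock: 12.43
tool_pos: [568.2, 238.5, 72.3]
orientation: [3.141, 0.039, 0.0]
force: [-1.1, 1.2, 2.3]
opening: 31.4
finger_force: 43.3
```

Emit:
jog_arm(series=[0, 0, 0, 0, 0, 0, 0, 0, 0, 0, 0, 0, 0, 0, 0, 0, 0, 0, 0, 0, 0, 0, 0, 0, 0, 0, 0, 0, 0, 0, 0, 0, 0, 0, 0, 0, 0, 0, 0, 0, 0, 0, 0, 0, 0, 0, 0, 0, 0, 0, 0, 0, 0, 0, 0, 0, 0, 0, 0, 0, 0, 0, 0, 0, 0, 0, 0, 0, 0, 0, 0, 0])

```text
clock: 13.43
tool_pos: [568.2, 238.5, 72.3]
orientation: [3.141, 0.039, -0.0]
force: [-0.6, -0.3, 3.3]
opening: 31.1
finger_force: 43.2
```

Emit:
jog_arm(series=[0, 0, 0, 0, 0, 0, 0, 0, 0, 0, 0, 0, 0, 0, 0, 0, 0, 0, 0, 0, 0, 0, 0, 0, 0, 0, 0, 0, 0, 0, 0, 0, 0, 0, 0, 0, 0, 0, 0, 0, 0, 0, 0, 0, 0, 0, 0, 0, 0, 0, 0, 0, 0, 0, 0, 0, 0, 0, 0, 0, 0, 0, 0, 0, 0, 0, 0, 0, 0, 0, 0, 0])

```text
clock: 14.43
tool_pos: [568.2, 238.5, 72.3]
orientation: [3.141, 0.039, 0.0]
force: [-0.8, -0.5, 5.1]
opening: 31.3
finger_force: 43.2
```

The opening reads 31.2 mm against 30 across flats, so the head seems jammed about 4° skewed. I'm releasing briefly so the motor turns it on, then gripping again.

Emit:
jog_arm(series=[0, 0, 0, 0, 0, 0, 0, 0, 0, 0, 0, 0, 0, 0, 0, 0, 0, 0], fingers=0.1)

```text
clock: 14.68
tool_pos: [568.2, 238.5, 71.6]
orientation: [3.141, 0.039, -0.0]
force: [0.1, 0.6, -0.7]
opening: 38.3
finger_force: 0.0
```

Emit:
jog_arm(series=[0, 0, 0, 0, 0, 0, 0, 0, 0, 0, 0, 0, 0, 0, 0, 0, 0, 0, 0, 0, 0, 0, 0, 0, 0, 0, 0, 0, 0, 0, 0, 0, 0, 0, 0, 0], fingers=1)

```text
clock: 15.18
tool_pos: [568.1, 238.5, 71.9]
orientation: [3.141, 0.039, -0.001]
force: [0.3, 0.3, -2.9]
opening: 30.9
finger_force: 43.8
```

Run:
```python
from h import *
s=get_state();print(s['clock'],s['tool_pos'],s['opening'],s['finger_force'],s['force'],s['wrist_torque'])
c=camera('scene');s=get_state();print(s['opening'],s['wrist_torque'])
cv2.imwrite('pics/s4.png',cv2.resize(c['img'][170:270,360:460,::-1],None,fx=6,fy=6,interpolation=cv2.INTER_CUBIC))
```

```text
15.1833 [568.12760582 238.4715512   71.85363338] 30.86580911423436 43.79920842591673 [ 0.26964045  0.31888794 -2.88582043] [ 0.02000705 -0.14136281  0.0357904 ]
30.81777393316416 [-0.00336663 -0.15354362  0.02123047]
```

Emit:
jog_arm(series=[0, 0, 0, 0, 0, 0, 0, 0, 0, 0, 0, 0, 0, 0, 0, 0, 0, 0, 0, 0, 0, 0, 0, 0, 0, 0, 0, 0, 0, 0, 0, 0, 0, 0, 0, 0, 0, 0, 0, 0, 0, 0, 0, 0, 0, 0, 0, 0, 0, 0, 0, 0, 0, 0, 0, 0, 0, 0, 0, 0, 0, 0, 0, 0, 0, 0, 0, 0, 0, 0, 0, 0])

```text
clock: 16.23
tool_pos: [568.1, 238.5, 71.9]
orientation: [3.141, 0.039, -0.001]
force: [2.7, -0.7, -11.6]
opening: 30.9
finger_force: 44.1
```

Emit:
jog_arm(series=[0, 0, 0, 0, 0, 0, 0, 0, 0, 0, 0, 0, 0, 0, 0, 0, 0, 0, 0, 0, 0, 0, 0, 0, 0, 0, 0, 0, 0, 0, 0, 0, 0, 0, 0, 0, 0, 0, 0, 0, 0, 0, 0, 0, 0, 0, 0, 0, 0, 0, 0, 0, 0, 0, 0, 0, 0, 0, 0, 0, 0, 0, 0, 0, 0, 0, 0, 0, 0, 0, 0, 0])

```text
clock: 17.23
tool_pos: [568.1, 238.5, 72.0]
orientation: [3.141, 0.039, -0.001]
force: [4.5, -1.2, -17.2]
opening: 30.9
finger_force: 44.3
```

Run:
```python
from h import *
s=get_state();print(s['clock'],s['tool_pos'],s['opening'],s['finger_force'],s['force'],s['wrist_torque'])
```

```text
17.2333 [568.11178923 238.48488817  71.96452567] 30.914104172245434 44.291105219163 [  4.515356    -1.16366404 -17.2059408 ] [-0.05232339 -0.55317567  0.01100399]
```

Emit:
jog_arm(series=[0, 0, -0.0005, 0, 0, 0, 0, 0, -0.0005, 0, 0, 0, 0, 0, -0.0005, 0, 0, 0, 0, 0, -0.0005, 0, 0, 0, 0, 0, -0.0005, 0, 0, 0, 0, 0, -0.0005, 0, 0, 0], newtons=3)

```text
clock: 17.73
tool_pos: [568.0, 238.5, 72.8]
orientation: [3.141, 0.039, -0.0]
force: [-1.8, -2.2, -1.3]
opening: 31.2
finger_force: 2.9
```

Emit:
jog_arm(series=[0, 0, 0, 0, 0, 0, 0, 0, 0, 0, 0, 0, 0, 0, 0, 0, 0, 0, 0, 0, 0, 0, 0, 0, 0, 0, 0, 0, 0, 0, 0, 0, 0, 0, 0, 0])

```text
clock: 18.23
tool_pos: [568.1, 238.5, 71.8]
orientation: [3.141, 0.039, -0.001]
force: [-1.7, -2.9, -2.0]
opening: 30.1
finger_force: 3.0
```

Emit:
jog_arm(series=[0, 0, 0, 0, 0, 0, 0, 0, 0, 0, 0, 0, 0, 0, 0, 0, 0, 0, 0, 0, 0, 0, 0, 0, 0, 0, 0, 0, 0, 0, 0, 0, 0, 0, 0, 0])

```text
clock: 18.73
tool_pos: [568.4, 238.6, 72.1]
orientation: [-3.141, -0.039, -0.001]
force: [-1.2, -3.3, -2.8]
opening: 30.2
finger_force: 3.0
```

The motor turned the head square under the light grip (opening 30.1 mm). Now clamping firmly.

Emit:
jog_arm(series=[0, -0.0005, 0, 0, 0, 0, 0, -0.001, 0, 0, 0, 0, 0, -0.001, 0, 0, 0, 0, 0, -0.001, 0, 0, 0, 0, 0, -0.001, 0, 0, 0, 0, 0, -0.001, 0, 0, 0, 0, 0, -0.001, 0, 0, 0, 0, 0, -0.001, 0, 0, 0, 0, 0, -0.001, 0, 0, 0, 0, 0, -0.001, 0, 0, 0, 0, 0, -0.001, 0, 0, 0, 0, 0, -0.001, 0, 0, 0, 0], newtons=40)

```text
clock: 19.73
tool_pos: [568.4, 238.5, 72.1]
orientation: [-3.141, -0.039, -0.001]
force: [-1.2, 3.1, -3.1]
opening: 29.4
finger_force: 40.0
```

Emit:
jog_arm(series=[0, 0, 0, 0, 0, 0, 0, 0, 0, 0, 0, 0, 0, 0, 0, 0, 0, 0, 0, 0, 0, 0, 0, 0, 0, 0, 0, 0, 0, 0, 0, 0, 0, 0, 0, 0, 0, 0, 0, 0, 0, 0, 0, 0, 0, 0, 0, 0, 0, 0, 0, 0, 0, 0, 0, 0, 0, 0, 0, 0, 0, 0, 0, 0, 0, 0, 0, 0, 0, 0, 0, 0])

```text
clock: 20.73
tool_pos: [568.4, 238.5, 72.0]
orientation: [-3.141, -0.039, -0.001]
force: [-0.2, 5.4, -2.9]
opening: 29.5
finger_force: 40.0
```

Emit:
jog_arm(series=[0, 0, 0, 0, 0, 0, 0, 0, 0, 0, 0, 0, 0, 0, 0, 0, 0, 0, 0, 0, 0, 0, 0, 0, 0, 0, 0, 0, 0, 0, 0, 0, 0, 0, 0, 0, 0, 0, 0, 0, 0, 0, 0, 0, 0, 0, 0, 0, 0, 0, 0, 0, 0, 0, 0, 0, 0, 0, 0, 0, 0, 0, 0, 0, 0, 0, 0, 0, 0, 0, 0, 0])

```text
clock: 21.73
tool_pos: [568.4, 238.5, 72.1]
orientation: [-3.141, -0.039, -0.001]
force: [0.2, 5.6, -4.3]
opening: 29.3
finger_force: 40.0
```

Emit:
jog_arm(series=[0, 0.0005, 0, 0, 0, 0, 0, 0.0005, 0, 0, 0, 0, 0, 0.0005, 0, 0, 0, 0, 0, 0.0005, 0, 0, 0, 0, 0, 0.0005, 0, 0, 0, 0, 0, 0.0005, 0, 0, 0, 0, 0, 0.0005, 0, 0, 0, 0, 0, 0.0005, 0, 0, 0, 0, 0, 0.0005, 0, 0, 0, 0, 0, 0.0005, 0, 0, 0, 0, 0, 0.0005, 0, 0, 0, 0, 0, 0.0005, 0, 0, 0, 0])

```text
clock: 22.73
tool_pos: [568.4, 238.5, 72.1]
orientation: [-3.141, -0.039, -0.001]
force: [-1.0, 5.9, -3.0]
opening: 29.6
finger_force: 40.0
```

Emit:
jog_arm(series=[0, 0, 0, 0, 0, 0, 0, 0, 0, 0, 0, 0, 0, 0, 0, 0, 0, 0, 0, 0, 0, 0, 0, 0, 0, 0, 0, 0, 0, 0, 0, 0, 0, 0, 0, 0, 0, 0, 0, 0, 0, 0, 0, 0, 0, 0, 0, 0, 0, 0, 0, 0, 0, 0, 0, 0, 0, 0, 0, 0, 0, 0, 0, 0, 0, 0, 0, 0, 0, 0, 0, 0])

```text
clock: 23.73
tool_pos: [568.4, 238.5, 72.1]
orientation: [-3.141, -0.039, -0.001]
force: [0.1, 4.9, -3.4]
opening: 29.7
finger_force: 40.0
```

Run:
```python
from h import *
c=camera('scene');cv2.imwrite('pics/s5.png',cv2.resize(c['img'][130:280,280:480,::-1],None,fx=4,fy=4,interpolation=cv2.INTER_CUBIC))
s=get_state();print(s['clock'],s['opening'],s['force'],s['wrist_torque'])
```

```text
23.7833 29.194278244380246 [ 0.22295452  4.40488503 -3.03551908] [ 0.91161906  0.08885368 -0.01939549]
```

View pics/s5.png

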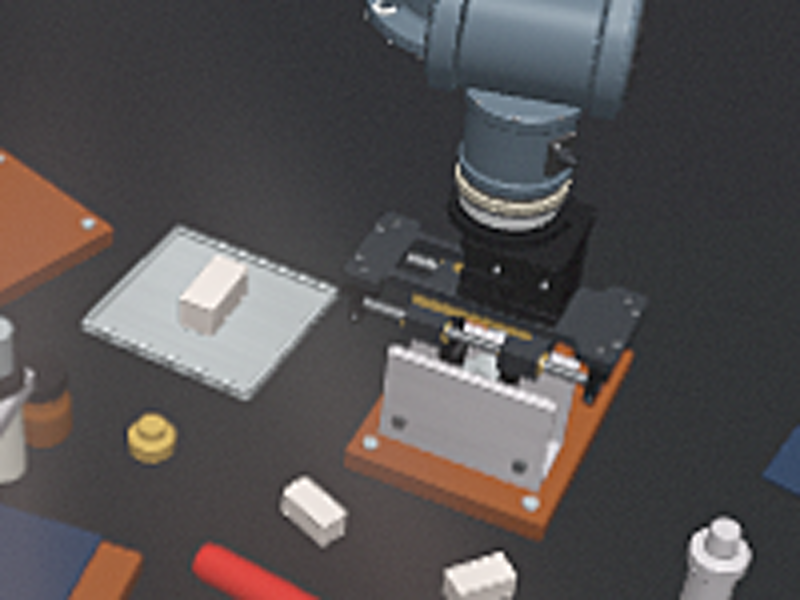

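The picture shows the block lying in the tray at (212,293), the fingers holding the bolt head at (483,360), and everything else where it was. Handing in.

```bash
python3 -c "
from rig import *
print(close_job())"
```

```text
the job is handed in; nothing more can be done
None
```

The job is handed in: the block lies flat in the steel tray, and the gripper still holds the bolt head squared at 40 N, with the opening steady at about 29.5 mm for the last 5 s. I had to release the head for about half a second, then ease the grip to 3 N, because the first grip jammed it slightly skewed.

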